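# Wake the label reader and present the notched slide

### The arm

A 6-joint arm with a two-finger parallel gripper is mounted at the origin on the work surface. World frame = base frame: x ahead of the robot, y to its left, z up, the work surface at z = 0. Lengths are in mm, angles in rad, forces in N, time in s.
With the tool pointing down it reaches from about 275 to 750 mm from the base axis. Payload 10.2 kg.
Tool frame: the origin (TCP) lies at the very end of the fingers, on their centre line; the grasp point (between the pads) lies 19 mm behind it (ctrl.grip_depth is the distance from the TCP to the grasp point, in mm); z points along the fingers, x is the direction in which the jaws open and shut, and the axes are right-handed (so a half turn about z gives the same grasp; the last joint's range is limited). The gripper opens to 85 mm and grips with 20 to 120 N. Pads are 22 mm wide; open, the fingers measure 114 mm over their backs; the gripper's body (76 mm by 85 mm) begins 54 mm behind the grasp point. The pads swing forward as they close: fully open they stand 13 mm farther back than shut.
Start: joints at [0.975, 0.313, 1.498, -0, 1.331, -0.223], TCP at [191.231, 488.94, 231.294] pointing down, gripper open.
Joint ranges: [-2.94, 2.94], [-0.97, 2.17], [0.19, 2.56], [-1.23, 4.37], [0.02, 3.11], [-2.88, 2.88]. Speed limits (rad/s): [2.39, 2.39, 3.01, 3.14, 3.14, 3.14].

### API

Orientations are given as a unit quaternion [w, x, y, z].
In Python, from rig import ctrl gives the robot as it stands.
- The arm moves only by the tool play_rows, never from a script. Its argument "motion" is a list of rows, each a list of 2 entries, a list of its own where there are three numbers: the shift along the tool's x, y, z in mm, then the turn, a rotation vector about the tool's x, y, z in degrees. A call has 1 to 20 rows; each row shifts and turns the commanded pose from where the row before left it, along the tool's axes as they then stand; what a row does not reach is not made up. A row lasts 1/12 s, in which the tool goes at most 41.7 mm and 7.16 degrees, less where a joint would pass 70% of its speed; a pose out of reach is approached as far as the arm can. A call with a gripper value outside its range is refused whole. "fingers" is the finger opening in mm, from 0 to 85.4, set as the call begins (left out, the last holds). The fingers move at their own pace and stop on an object; "squeeze" is the grip in N (left out, the last holds). Time passes only in rows, so rows that do not move let the fingers close. It gives the time, the measured TCP pose, the force and the opening at its end, in the units of the state.
- ctrl.sense(): the state, without advancing time (a new reading comes with each control period).
- ctrl.capture(name): name is "side" or "top"; returns the picture (384x512x3 uint8, red, green, blue); there is no depth.
- ctrl.get_calibration(name): a dict with "K" (3x3 intrinsics, pixels), "R" (3x3) and "t" (3): a world point X has camera coordinates R X + t. Camera axes: x right, y down, z forward; pixel columns grow to the right and rows downward; lengths in mm; the calibration is good to about 2 mm. A picture is of the moment at which its call begins. get_calibration takes no time and is no camera call.
- ctrl.finish_job(): hands the job in, once; it reports no verdict.
Trained networks look in the newest picture that a camera, given by its name, has taken for a name from the list of things; names that differ only in an ending like _2 or _b are one class to them, and where a whole thing is asked for, a point or a joint stands for the part that bears it (a point fixed in the world has none). Each returns a list of dicts, best first, with "p" (0 to 1); they miss things now and then, are a little off and sometimes report something else, mostly with a low value. They report only what shows in the picture. A call takes as long as a camera call. They do not tell look-alikes from the thing itself.
- ctrl.spot_in(camera, name): "position" ([column, row] as shares, 0 to 1, of the picture: columns of its width, rows of its height, amid what is visible of it).
The state is a dict: "time_s": time; "joints": joint angles; "dq": joint speeds; "tau": joint torques, N m; "eef_pos": TCP position; "ee_rot": TCP orientation; "force": force on the tool from outside, world axes, zero at the start; "wrist_torque": the same for the moment, N m; "grip_width": opening from 0.0 (shut) to 1.0 (fully open).
Only numpy, scipy, OpenCV 4.12 (cv2) and the standard library are available. Lean on these libraries where they do the work, as an engineer would, in place of code of your own. Each camera call takes 0.05 s, during which the arm holds its last target. There are 200 camera calls.

### The job

Wake the label reader by pressing the red, then the green, then the blue key on the keypad, one at a time and each fully down; leave the yellow cancel key alone. Then pick up the slide that has a small notch cut from one corner (not the plain blank one) and present it: the notched end is the frosted label end, and it goes into the reader's gate from the front, label face up as it already lies, level and square to the reader, with the middle of the frosted label end in the centre of the gate opening and not touching the reader. Finish while still holding it there in the gripper, keys let go, the slide never tipped over and nothing else on the bench knocked out of place.

Things in the scene. Friction and masses are not known exactly. Their poses are not given: they have to be found in the camera images.
- slide_center (a point): centre (half-way up) of the notched slide: a rigid slide 90 mm long (its x), 30 mm wide (its y), 6 mm thick, 25 g (may vary), label face up (+z); pale blue glass middle with a red smear, 28 mm or so of matt white at both ends. Its +x end is the frosted label end, known only by the 8 x 8 mm notch in that end's +y corner; the -x end is plain and meant for gripping. It lies loose along the rail of a black drying stand, at any heading
- slide_label (a point): middle of the frosted label end of the slide, 33 mm from the slide's centre along its +x, 12 mm in from that end, half-way up its thickness
- slide_notch (a point): the 8 x 8 mm corner notch: 41 mm along +x and 11 mm along +y from the slide's centre
- blank_center (a point): centre of the blank slide on the other stand: same size and colours but no notch; leave it where it is
- stand_a: black drying stand carrying the notched slide, fixed; origin under its centre: base plate 110 x 80 x 4 mm, with a rail 64 mm long (its x), 14 mm wide, top 30 mm above the bench; the slide overhangs the rail by 13 mm at each end and 8 mm at each side, and its centre is 33 mm above the bench
- stand_b: black drying stand carrying the blank slide, same as the other; the two stands swap places from run to run
- reader: white label reader, fixed; origin under the centre of its gate, x pointing into the gate from the front (roughly away from the robot). Low base 180 x 150 x 30 mm (from 60 mm in front of the gate centre to 120 mm behind it), a grey gate arch 30 mm deep (+-15 mm along x), and behind the gate, from 50 mm on, a console 190 mm high
- gate (a point): centre of the gate opening, 80 mm above the bench; axes as the reader. The opening is 70 mm wide (y) and goes from 30 to 111 mm above the bench; the arch's top is 125 mm above the bench and 110 mm wide
- keypad: grey keypad, fixed, 80 x 225 x 16 mm, origin under its centre; four keys in a row along its y, 52 mm apart, in any colour order
- red (a joint): red round key, 28 mm across, on the keypad: value is how far it is pushed down, 0 m up to 0.006 m fully down; spring, about 5 N fully down, comes back up by itself
- green (a joint): green round key, 28 mm across, on the keypad: value is how far it is pushed down, 0 m up to 0.006 m fully down; spring, about 5 N fully down, comes back up by itself
- blue (a joint): blue round key, 28 mm across, on the keypad: value is how far it is pushed down, 0 m up to 0.006 m fully down; spring, about 5 N fully down, comes back up by itself
- yellow (a joint): yellow (cancel) round key, 28 mm across, on the keypad: value is how far it is pushed down, 0 m up to 0.006 m fully down; spring, about 5 N fully down, comes back up by itself
- red_top (a point): centre of the top face of the red key (follows the key)
- green_top (a point): centre of the top face of the green key (follows the key)
- blue_top (a point): centre of the top face of the blue key (follows the key)
- yellow_top (a point): centre of the top face of the yellow key (follows the key)
- spray_mid (a point): middle of a white bottle, 60 mm across, 160 mm high, bystander
- jar_mid (a point): middle of a small jar with yellow cap, 50 mm across, 60 mm high, bystander
- cup_mid (a point): middle of a blue plastic cup, 70 mm across, 70 mm high, bystander
- tips_mid (a point): middle of an orange tip box, 85 x 120 x 55 mm, bystander
- reagent_mid (a point): middle of an amber bottle, 56 mm across, 90 mm high, bystander
Mind the look-alikes: they are no part of the job. What is shaped like the reader but orange is not meant.

How it is judged:
By the outcome, as a careful person would: the job done as asked, in the order asked, and still so for the second after the job is handed in, while the arm keeps its last pose, push and grip.
It also fails if it takes over 62 s, if anything falls off the work surface, if the arm or the gripper's body presses on something with over 40 N, if the wrist force passes 120 N, or if a joint passes its speed limit or range.

## Working session

There is one attempt and no reset: what is moved stays moved. The work goes in short steps, Python scripts to look and compute and a tool call to move; the robot and the scene stay as the last step left them, time stands still between calls to the robot, and variables do not carry over. Pictures are saved under pics/ and viewed, about 8 in all and at most 12, crops included, and the job is handed in when it is done.

Besides the shell and the picture viewer there is one more tool, called after "Call:" as name(argument=value, ...), one argument or row to a line, values as JSON. play_rows: Moves the arm, as the interface text tells. Its arguments: {"type":"object","properties":{"motion":{"type":"array"},"fingers":{"type":"number"},"squeeze":{"type":"number"}},"required":["motion"]}

```bash
mkdir -p pics; ls
python3 - <<'E'
from rig import ctrl
import cv2,numpy as np
s=ctrl.sense();print(s['eef_pos'],s['ee_rot'],s['grip_width'],s['time_s'])
for c in('side','top'):
    im=ctrl.capture(c);cv2.imwrite(f'pics/{c}0.png',cv2.cvtColor(im,cv2.COLOR_RGB2BGR))
    k=ctrl.get_calibration(c);print(c,k['K'].tolist(),k['R'].tolist(),k['t'].tolist() if hasattr(k['t'],'tolist') else k['t'])
    for n in ['slide_center','slide_notch','slide_label','blank_center','stand_a','reader','gate','keypad','red_top','green_top','blue_top','yellow_top']:
        r=ctrl.spot_in(c,n)
        print(n,[(round(d['position'][0]*512),round(d['position'][1]*384),round(d['p'],2)) for d in r[:3]])
E
```

```text
pics
[191.0663894  488.69885366 230.71553955] [ 2.49823415e-04  8.25897363e-01  5.63820074e-01 -6.37960081e-04] 0.9979466717164222 0.0
side [[463.8431664954319, 0.0, 258.38480321120625], [0.0, 463.8431664954319, 193.68901231988292], [0.0, 0.0, 1.0]] [[-0.8625308581145775, -0.5054923632244257, -0.022759383162026425], [-0.3182112884177483, 0.5768425980004827, -0.7523258556340932], [0.39342355639138765, -0.6416619732022762, -0.6583979172373757]] [395.7606331821129, 216.74184806542965, 1334.5041289783298]
slide_center [(280, 159, 0.51)]
slide_notch [(242, 155, 0.62), (284, 160, 0.54)]
slide_label [(284, 162, 0.73)]
blank_center []
stand_a []
reader [(334, 134, 0.85), (294, 296, 0.81), (179, 174, 0.69)]
gate [(294, 296, 0.73), (335, 134, 0.67), (182, 171, 0.66)]
keypad [(205, 275, 0.66), (283, 160, 0.45)]
red_top []
green_top [(193, 270, 0.6)]
blue_top [(195, 271, 0.73)]
yellow_top [(209, 256, 0.51)]
top [[350.6191231359867, 0.0, 256.61845369030334], [0.0, 350.6191231359867, 196.77359833105425], [0.0, 0.0, 1.0]] [[-0.005880239047035653, -0.9995903313730155, -0.028010573259666646], [-0.9952443742261492, 0.008573697352039718, -0.09703157880255586], [0.0972319821866792, 0.02730679657706232, -0.9948870692197925]] [-14.994753342681271, 501.536378487136, 1129.8999178555578]
slide_center [(328, 194, 0.58)]
slide_notch [(331, 191, 0.49)]
slide_label [(327, 191, 0.68), (114, 162, 0.6)]
blank_center [(267, 199, 0.71), (158, 202, 0.56), (327, 190, 0.47)]
stand_a [(327, 195, 0.62), (266, 200, 0.61)]
reader [(170, 271, 0.8), (251, 111, 0.58), (346, 261, 0.58)]
gate [(350, 265, 0.8), (169, 272, 0.8), (251, 115, 0.59)]
keypad [(184, 203, 0.97), (178, 203, 0.59)]
red_top [(400, 190, 0.7), (209, 206, 0.46), (271, 205, 0.3)]
green_top []
blue_top [(162, 202, 0.44)]
yellow_top [(176, 205, 0.51), (184, 209, 0.19)]
```

Run:
```python
import cv2
for c in('side','top'):
    im=cv2.imread(f'pics/{c}0.png')
    cv2.imwrite(f'pics/{c}0b.png',cv2.resize(im,(800,600),interpolation=cv2.INTER_CUBIC))
```

```text
(no output)
```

View pics/top0b.png

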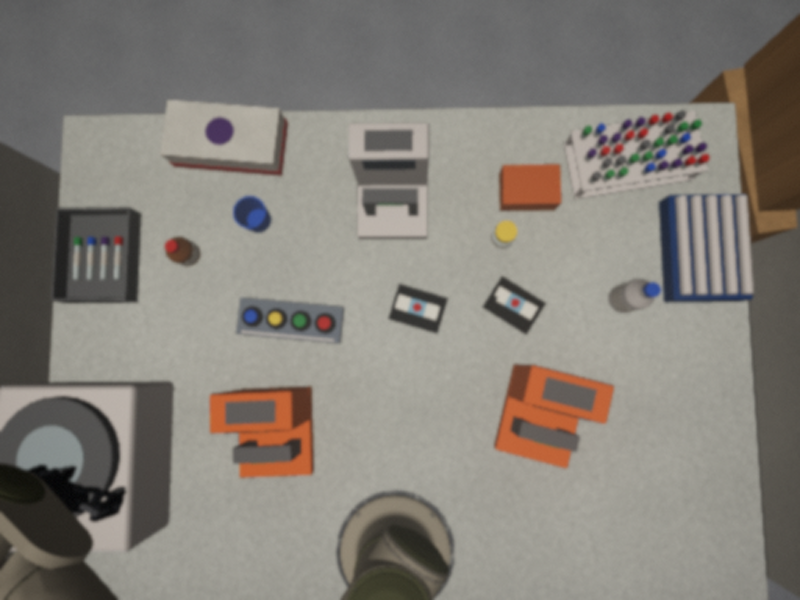

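View pics/side0b.png

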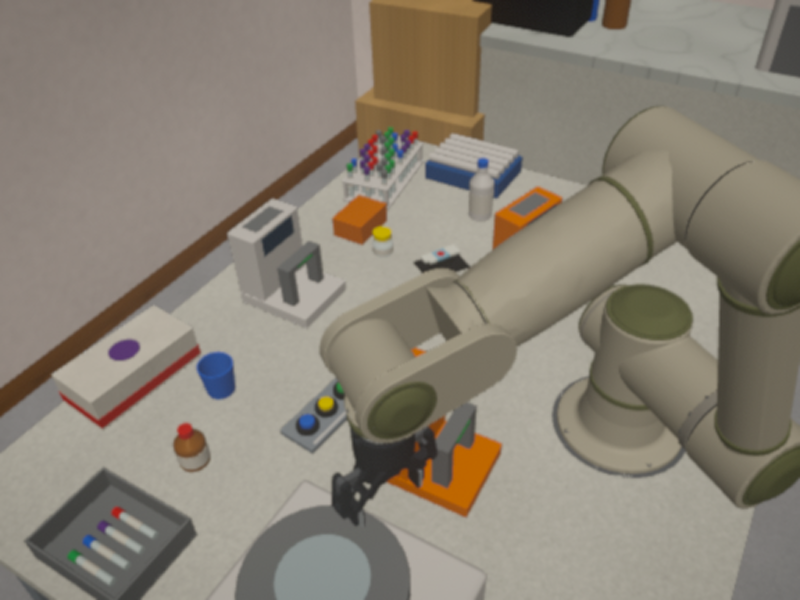

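Top view (800x600): the keys in order are blue (251,316), yellow (276,319), green (300,321) and red (325,323). The white reader is at (393,185), with orange look-alikes at (262,430) and (550,415). The slide candidates are (418,307) and (514,301). I'll enlarge both to find the notch.

```bash
cat > h.py <<'E'
import numpy as np,cv2
from rig import ctrl
def cal(c):
    k=ctrl.get_calibration(c);return [np.array(k[n],float) for n in('K','R','t')]
def back(c,uv,z):
    K,R,t=cal(c);d=R.T@np.linalg.inv(K)@np.array([uv[0],uv[1],1.]);o=-R.T@t
    return o+d*(z-o[2])/d[2]
def proj(c,X):
    K,R,t=cal(c);p=K@(R@np.asarray(X,float)+t);return p[:2]/p[2]
E
python3 - <<'E'
from h import *
ims=[ctrl.capture('top').astype(float) for _ in range(6)]
im=np.mean(ims,0).astype(np.uint8)
im=cv2.cvtColor(im,cv2.COLOR_RGB2BGR);cv2.imwrite('pics/topavg.png',im)
a=im[178:218,245:290];b=im[172:217,305:353]
f=lambda x:cv2.resize(x,(390,390*x.shape[0]//x.shape[1]),interpolation=cv2.INTER_CUBIC)
a,b=f(a),f(b);h=min(len(a),len(b));cv2.imwrite('pics/slides.png',np.hstack([a[:h],b[:h]]))
hsv=cv2.cvtColor(im,cv2.COLOR_BGR2HSV)
# keys
for n,(u,v) in dict(blue=(251,316),yellow=(276,319),green=(300,321),red=(325,323)).items():
    u*=.64;v*=.64
    m=np.zeros(im.shape[:2],np.float32);cv2.circle(m,(int(round(u)),int(round(v))),8,1,-1)
    w=m*((hsv[...,1]>110))
    ys,xs=np.nonzero(w);c=(xs.mean(),ys.mean());print(n,c,len(xs),back('top',c,22).round(1))
E
```

```text
blue (np.float64(160.03225806451613), np.float64(201.93548387096774)) 62 [487.2 302.2  22. ]
yellow (np.float64(175.84057971014494), np.float64(203.31884057971016)) 69 [482.1 249.3  22. ]
green (np.float64(191.25714285714287), np.float64(204.82857142857142)) 35 [476.7 197.9  22. ]
red (np.float64(207.06060606060606), np.float64(206.15151515151516)) 66 [471.9 145.3  22. ]
```

View pics/slides.png

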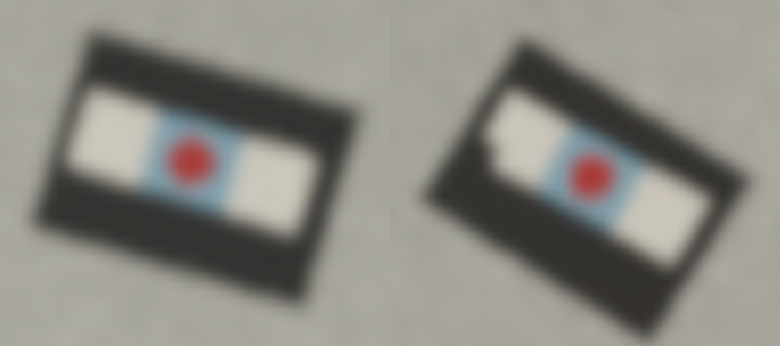

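Candidates: the left slide (418,307) has full corners, so it is the blank. The right slide (514,301) has its lower-left corner cut, so it is the notched one, and its +x end points left and up in the image. Next I'll fit the slide pose and look at the reader.

Run:
```python
from h import *
im=cv2.imread('pics/topavg.png')
# slide: outline mask (bright/blue/red vs black) inside dark plate
y0,y1,x0,x1=172,217,305,353
S=8
big=cv2.resize(im[y0:y1,x0:x1],None,fx=S,fy=S,interpolation=cv2.INTER_CUBIC)
m=(big.max(2)>110).astype(np.uint8)
n,l,st,ce=cv2.connectedComponentsWithStats(m)
cx,cy=int((514*.64-x0+.5)*S),int((301*.64-y0+.5)*S)
k=l[cy,cx];print(st[k],k)
c=cv2.findContours((l==k).astype(np.uint8),cv2.RETR_EXTERNAL,cv2.CHAIN_APPROX_NONE)[0][0]
r=cv2.boxPoints(cv2.minAreaRect(c))
px=(r+.5)/S-.5+[x0,y0]
W=np.array([back('top',p,36) for p in px]);print(W.round(1));print('ctr',W.mean(0))
e=[W[1]-W[0],W[2]-W[1]];print([ (np.linalg.norm(v),np.degrees(np.arctan2(v[1],v[0]))) for v in e])
a=im[70:160,215:285];a=cv2.resize(a,(430,553),interpolation=cv2.INTER_CUBIC)
s=cv2.imread('pics/side0.png')[120:215,140:225];s=cv2.resize(s,(370,414),interpolation=cv2.INTER_CUBIC)
o=np.zeros((553,800,3),np.uint8);o[:,:430]=a;o[:414,430:]=s;cv2.imwrite('pics/reader.png',o)
```

```text
[   92    89   223   173 18234] 2
[[ 517.2 -205.1   36. ]
 [ 547.6 -222.3   36. ]
 [ 500.7 -304.1   36. ]
 [ 470.7 -286.8   36. ]]
ctr [ 509.04689451 -254.60315312   36.        ]
[(np.float64(34.86744935301754), np.float64(-29.542022979885953)), (np.float64(94.24144171519728), np.float64(-119.79104787138175))]
```

View pics/reader.png

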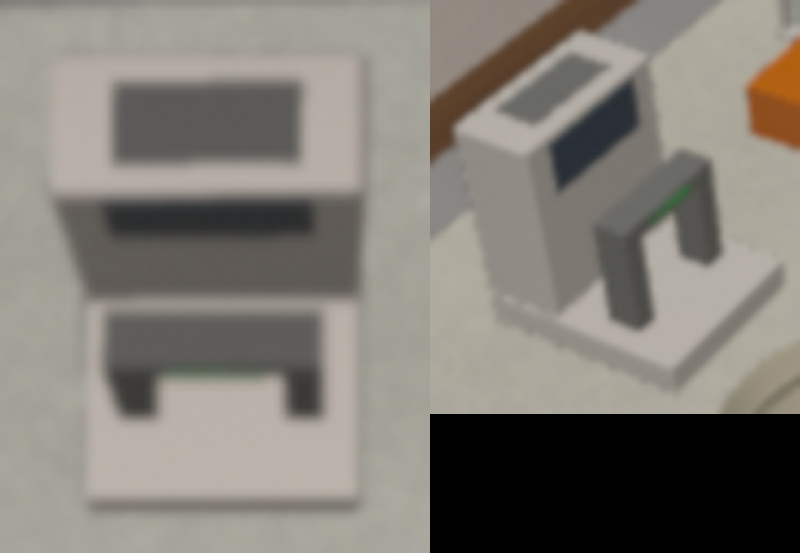

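Run:
```python
from h import *
from scipy.optimize import least_squares
T=[((88,500),(-60,75,30)),((358,498),(-60,-75,30)),((105,312),(15,55,125)),((322,312),(15,-55,125)),((105,372),(-15,55,125)),((322,372),(-15,-55,125)),
((48,58),(120,75,190)),((360,58),(120,-75,190)),((363,193),(50,-75,190)),((50,195),(50,75,190)),((85,298),(50,75,30)),((358,298),(50,-75,30))]
S=[((597,228),(15,55,125)),((630,238),(-15,55,125)),((712,160),(-15,-55,125)),((683,150),(15,-55,125)),((675,372),(-60,75,30)),((785,265),(-60,-75,30)),
((455,130),(120,75,190)),((527,155),(50,75,190)),((580,30),(120,-75,190)),((648,57),(50,-75,190))]
tp=[('top',((u+.5)/6.143-.5+215,(v+.5)/6.143-.5+70),X) for (u,v),X in T]
sp=[('side',((u-430+.5)/4.353-.5+140,(v+.5)/4.353-.5+120),X) for (u,v),X in S]
def res(q,pts):
    c,s=np.cos(q[2]),np.sin(q[2]);o=[]
    for cam,uv,X in pts: o.extend(proj(cam,[q[0]+c*X[0]-s*X[1],q[1]+s*X[0]+c*X[1],X[2]])-uv)
    return np.array(o)
for n,p in(('top',tp),('side',sp),('both',tp+sp)):
    r=least_squares(res,[650,0,0],args=(p,),x_scale=[10,10,.1],loss='soft_l1');print(n,r.x[:2].round(1),np.degrees(r.x[2]).round(2),res(r.x,p).reshape(-1,2).round(1).tolist())
```

```text
top [712.9   0. ] -0.23 [[-0.8, 0.4], [0.4, 0.4], [-0.3, 0.0], [0.1, -0.4], [-0.4, -0.2], [0.2, -0.6], [0.1, -0.6], [0.7, -1.3], [0.4, 0.1], [-0.4, 0.4], [-0.2, 1.1], [0.2, 0.6]]
side [705.7   7.9] 0.09 [[-0.4, -0.1], [-0.5, 0.4], [0.5, 0.2], [-0.1, -0.0], [0.2, -0.2], [0.4, -1.2], [-0.6, 0.1], [0.0, 0.6], [-0.1, 0.3], [0.8, -0.5]]
both [711.7   1. ] -0.08 [[-1.1, 0.9], [0.1, 0.7], [-0.7, 0.5], [-0.2, -0.0], [-0.7, 0.2], [-0.1, -0.2], [-0.4, -0.1], [0.3, -0.9], [-0.0, 0.4], [-0.8, 0.8], [-0.5, 1.5], [-0.2, 0.9], [-0.6, -1.9], [-0.7, -1.4], [0.3, -1.3], [-0.3, -1.6], [-0.2, -2.0], [0.1, -2.8], [-0.5, -1.7], [-0.1, -1.2], [-0.1, -1.2], [0.7, -2.0]]
```

Call:
play_rows(
  motion=[
    [[0,0,-30],[0,0,0]],
    [[-14.5,25.8,0],[0,0,0]],
    [[-14.5,25.8,0],[0,0,0]],
    [[-14.5,25.8,0],[0,0,0]],
    [[-14.5,25.8,0],[0,0,0]],
    [[-14.5,25.8,0],[0,0,0]],
    [[-14.5,25.8,0],[0,0,0]],
    [[-14.5,25.8,0],[0,0,0]],
    [[-14.5,25.8,0],[0,0,0]],
    [[-14.5,25.8,0],[0,0,0]],
    [[-14.5,25.8,0],[0,0,0]],
    [[-14.5,25.8,0],[0,0,0]],
    [[-14.5,25.8,0],[0,0,0]],
    [[-14.5,25.8,0],[0,0,0]],
    [[-14.5,25.8,0],[0,0,0]],
    [[-14.5,25.8,0],[0,0,0]],
  ],
  fingers=0,
  squeeze=40,
)

```text
time_s: 2.93
eef_pos: [473.2, 144.1, 261.4]
ee_rot: [0.0, 0.826, 0.564, 0.0]
force: [-0.1, 0.9, -1.2]
grip_width: -0.001
```

Call:
play_rows(
  motion=[
    [[0,0,20],[0,0,6.86]],
    [[0,0,20],[0,0,6.86]],
    [[0,0,20],[0,0,6.86]],
    [[0,0,20],[0,0,6.86]],
    [[0,0,20],[0,0,6.86]],
    [[0,0,20],[0,0,6.86]],
    [[0,0,20],[0,0,6.86]],
    [[0,0,20],[0,0,6.86]],
    [[0,0,20],[0,0,6.86]],
    [[0,0,0],[0,0,6.86]],
    [[0,0,0],[0,0,0]],
    [[0,0,0],[0,0,0]],
  ],
)

```text
time_s: 3.93
eef_pos: [472.7, 145.4, 81.5]
ee_rot: [-0.0, 1.0, 0.002, 0.0]
force: [-0.1, 0.6, 0.6]
grip_width: 0.001
```

```bash
cat > st.py <<'E'
from h import *
from scipy.spatial.transform import Rotation as Ro
def st():
    s=ctrl.sense();w,x,y,z=s['ee_rot'];M=Ro.from_quat([x,y,z,w]).as_matrix()
    print('t',round(s['time_s'],2),'pos',np.round(s['eef_pos'],1),'xhead',np.degrees(np.arctan2(M[1,0],M[0,0])).round(2),'zax',M[:,2].round(3),'F',np.round(s['force'],1),'g',round(s['grip_width']*85.4,1))
    return s,M
if __name__=='__main__': st()
E
python3 - <<'E'
from st import *
s,M=st()
p=np.array(s['eef_pos'])
out=[]
for c in('top','side'):
    im=cv2.cvtColor(ctrl.capture(c),cv2.COLOR_RGB2BGR);q=proj(c,p);print(c,q)
    x,y=np.round(q).astype(int);d=30
    a=cv2.resize(im[y-d:y+d,x-d:x+d],(400,400),interpolation=cv2.INTER_CUBIC)
    u=((q-[x-d,y-d]+.5)*400/60).astype(int);cv2.drawMarker(a,tuple(int(i) for i in u),(255,0,255),cv2.MARKER_CROSS,14,1)
    out.append(a)
cv2.imwrite('pics/tcp.png',np.hstack(out))
E
```

```text
t 3.93 pos [472.7 145.4  81.5] xhead 0.24 zax [ 0.  0. -1.] F [-0.1  0.6  0.6] g 0.1
top [203.82730598 204.56742024]
side [228.89429595 223.70128522]
```

View pics/tcp.png

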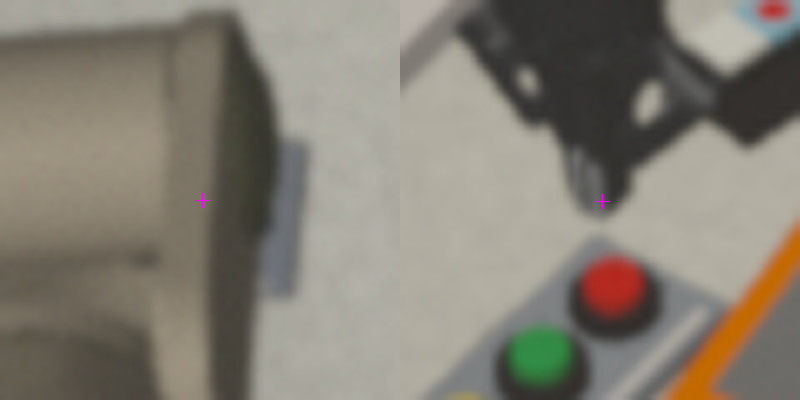

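The top camera's view of the tool is blocked by the arm. In the side view the fingertips lie about 2 px below the projected TCP, which is the same offset the side-view reader fit shows, so I'll trust the top camera. Pressing red now.

Call:
play_rows(
  motion=[
    [[0,0,20],[0,0,0]],
    [[0,0,20],[0,0,0]],
    [[0,0,8],[0,0,0]],
    [[0,0,2],[0,0,0]],
    [[0,0,2],[0,0,0]],
    [[0,0,0],[0,0,0]],
    [[0,0,0],[0,0,0]],
  ],
)

```text
time_s: 4.62
eef_pos: [472.4, 145.4, 31.7]
ee_rot: [0.0, 1.0, 0.001, 0.0]
force: [-10.4, -2.2, 25.2]
grip_width: 0.001
```

Call:
play_rows(
  motion=[
    [[0,0,-2],[0,0,0]],
    [[0,0,0],[0,0,0]],
  ],
)

```text
time_s: 4.78
eef_pos: [472.6, 145.5, 32.7]
ee_rot: [0.0, 1.0, 0.001, 0.0]
force: [-2.9, -1.6, 4.6]
grip_width: -0.003
```

Call:
play_rows(
  motion=[
    [[0,0,-1],[0,0,0]],
    [[0,0,0],[0,0,0]],
  ],
)

```text
time_s: 4.95
eef_pos: [472.6, 145.5, 33.0]
ee_rot: [-0.0, 1.0, 0.001, 0.0]
force: [-1.9, 0.5, 3.8]
grip_width: -0.005
```

Call:
play_rows(
  motion=[
    [[0,0,-3],[0,0,0]],
    [[0,0,0],[0,0,0]],
  ],
)

```text
time_s: 5.12
eef_pos: [472.7, 145.5, 35.9]
ee_rot: [-0.0, 1.0, 0.001, 0.0]
force: [-1.7, 0.0, 3.0]
grip_width: 0.001
```

Call:
play_rows(
  motion=[
    [[0,0,-3],[0,0,0]],
    [[0,0,0],[0,0,0]],
  ],
)

```text
time_s: 5.28
eef_pos: [472.9, 145.5, 38.7]
ee_rot: [-0.0, 1.0, 0.0, 0.001]
force: [0.5, -0.1, 0.9]
grip_width: 0.0
```

The spring force faded over 32.7→38.7 mm, so red went fully down and has come back up. The key tops are at z≈38, so I'll recompute the green and blue positions at that height.

Run:
```python
from st import *
st()
for n,c in dict(blue=(160.03,201.94),yellow=(175.84,203.32),green=(191.26,204.83),red=(207.06,206.15)).items(): print(n,back('top',c,37).round(1))
```

```text
t 5.28 pos [472.9 145.5  38.7] xhead 0.05 zax [ 0.001  0.    -1.   ] F [ 0.5 -0.1  0.9] g 0.0
blue [485.9 297.6  37. ]
yellow [480.9 245.4  37. ]
green [475.6 194.6  37. ]
red [470.8 142.8  37. ]
```

Call:
play_rows(
  motion=[
    [[0,0,-25],[0,0,0]],
    [[1.5,-25,0],[0,0,0]],
    [[1.2,-24,0],[0,0,0]],
    [[0,0,0],[0,0,0]],
    [[0,0,22],[0,0,0]],
    [[0,0,3],[0,0,0]],
    [[0,0,3],[0,0,0]],
    [[0,0,3],[0,0,0]],
    [[0,0,2.3],[0,0,0]],
    [[0,0,0],[0,0,0]],
    [[0,0,0],[0,0,0]],
    [[0,0,0],[0,0,0]],
  ],
)

```text
time_s: 6.28
eef_pos: [474.9, 194.1, 31.8]
ee_rot: [0.0, 1.0, 0.0, -0.0]
force: [-9.6, -1.9, 20.6]
grip_width: 0.004
```

Call:
play_rows(
  motion=[
    [[0,0,-10],[0,0,0]],
    [[0,0,-25],[0,0,0]],
    [[3.5,-35,0],[0,0,0]],
    [[3.5,-35,0],[0,0,0]],
    [[3.5,-33.5,0],[0,0,0]],
    [[0,0,0],[0,0,0]],
    [[0,0,24],[0,0,0]],
    [[0,0,3],[0,0,0]],
    [[0,0,3],[0,0,0]],
    [[0,0,3],[0,0,0]],
    [[0,0,2],[0,0,0]],
    [[0,0,0],[0,0,0]],
    [[0,0,0],[0,0,0]],
    [[0,0,0],[0,0,0]],
  ],
)

```text
time_s: 7.45
eef_pos: [485.6, 297.5, 31.9]
ee_rot: [0.0, 1.0, 0.0, 0.0]
force: [-7.4, -3.2, 13.7]
grip_width: -0.002
```

Call:
play_rows(
  motion=[
    [[0,0,-20],[0,0,0]],
    [[0,0,-40],[0,0,0]],
    [[0,0,-40],[0,0,0]],
    [[0.4,30,-20],[0,0,0]],
    [[0.5,36,0],[0,0,0]],
    [[0.5,36,0],[0,0,0]],
    [[0.5,36,0],[0,0,0]],
    [[0.5,36,0],[0,0,0]],
    [[0.5,36,0],[0,0,0]],
    [[0.5,36,0],[0,0,0]],
    [[0.5,36,0],[0,0,0]],
    [[0.5,36,0],[0,0,0]],
    [[0.5,36,0],[0,0,0]],
    [[0.5,36,0],[0,0,0]],
    [[0.5,36,0],[0,0,0]],
    [[0.5,36,0],[0,0,0]],
    [[0.5,36,0],[0,0,0]],
    [[0.5,36,0],[0,0,0]],
    [[0.5,36,0],[0,0,0]],
  ],
)

```text
time_s: 9.03
eef_pos: [493.3, -274.5, 150.8]
ee_rot: [0.0, 1.0, -0.0, 0.0]
force: [0.6, 0.8, -0.0]
grip_width: 0.002
```

Call:
play_rows(
  motion=[
    [[0,0,0],[0,0,5.96]],
    [[0,0,0],[0,0,5.96]],
    [[0,0,0],[0,0,5.96]],
    [[0,0,0],[0,0,5.96]],
    [[0,0,0],[0,0,5.96]],
    [[0,0,0],[0,0,0]],
    [[0,0,0],[0,0,0]],
  ],
  fingers=60,
)

```text
time_s: 9.62
eef_pos: [493.7, -272.5, 150.5]
ee_rot: [0.0, 0.967, -0.256, 0.0]
force: [-0.5, 0.2, 0.1]
grip_width: 0.705
```

Run:
```python
from st import *
s,M=st();print(ctrl.grip_depth)
p=np.array(s['eef_pos']);g=np.array([493.1,-282.4,p[2]])
print('tool shift',(M.T@(g-p)).round(1))
im=cv2.cvtColor(ctrl.capture('side'),cv2.COLOR_RGB2BGR)
q=proj('side',[509,-254.6,36]);x,y=np.round(q).astype(int)
a=im[y-50:y+30,x-50:x+50]
c,sn=np.cos(np.radians(60.2)),np.sin(np.radians(60.2))
a=cv2.resize(a,(800,640)) ; a=a[40:]
for d in[(45,15),(45,-15),(-45,-15),(-45,15)]:
    u=proj('side',[509+c*d[0]-sn*d[1],-254.6+sn*d[0]+c*d[1],36]);u=((u-[x-50,y-50]+.5)*8).astype(int)-[0,40];cv2.drawMarker(a,tuple(int(i) for i in u),(255,0,255),0,14,1)
cv2.imwrite('pics/side_sl.png',a)
# keys up check, keypad from top
t=ctrl.capture('top');cv2.imwrite('pics/top2.png',cv2.cvtColor(t,cv2.COLOR_RGB2BGR))
```

```text
t 9.62 pos [ 493.7 -272.5  150.5] xhead -29.61 zax [ 0.001 -0.001 -1.   ] F [-0.5  0.2  0.1] g 60.2
18.700000000000003
tool shift [4.4 8.9 0. ]
```

View pics/side_sl.png

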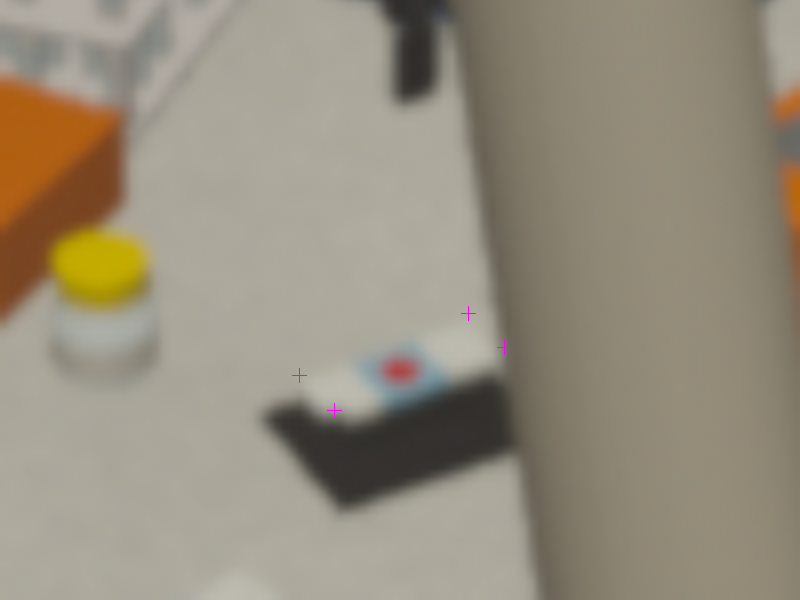

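Side view: the slide, smear at (400,370) in the crop, lies about 1.5 px below the projected outline. That is the same constant side-camera bias, so the top-camera pose holds. Descending for the grasp.

Call:
play_rows(
  motion=[
    [[4.4,8.9,0],[0,0,0.2]],
    [[0,0,0],[0,0,0]],
    [[0,0,30],[0,0,0]],
    [[0,0,30],[0,0,0]],
    [[0,0,30],[0,0,0]],
    [[0,0,15],[0,0,0]],
    [[0,0,15],[0,0,0]],
    [[0,0,10],[0,0,0]],
    [[0,0,6],[0,0,0]],
    [[0,0,0],[0,0,0]],
    [[0,0,0],[0,0,0]],
  ],
)

```text
time_s: 10.63
eef_pos: [493.5, -282.3, 14.5]
ee_rot: [0.0, 0.966, -0.258, 0.0]
force: [0.2, 1.2, 0.2]
grip_width: 0.704
```

Run:
```python
from st import *
s,M=st();p=np.array(s['eef_pos']);print('tool shift',(M.T@(np.array([493.1,-282.4,14.2])-p)).round(1))
```

```text
t 10.63 pos [ 493.5 -282.3   14.5] xhead -29.96 zax [ 0.001 -0.    -1.   ] F [0.2 1.2 0.2] g 60.1
tool shift [-0.3  0.3  0.3]
```

Call:
play_rows(
  motion=[
    [[0,0,0],[0,0,0]],
    [[0,0,0],[0,0,0]],
    [[0,0,0],[0,0,0]],
    [[0,0,0],[0,0,0]],
    [[0,0,0],[0,0,0]],
    [[0,0,0],[0,0,0]],
    [[0,0,0],[0,0,0]],
    [[0,0,0],[0,0,0]],
  ],
  fingers=20,
  squeeze=40,
)

```text
time_s: 11.3
eef_pos: [493.6, -282.3, 14.9]
ee_rot: [0.0, 0.966, -0.258, 0.001]
force: [-1.5, 0.8, 6.3]
grip_width: 0.343
```

```bash
python3 st.py
```

```text
t 11.3 pos [ 493.6 -282.3   14.9] xhead -29.95 zax [ 0.001 -0.001 -1.   ] F [-1.5  0.8  6.3] g 29.3
```

Call:
play_rows(
  motion=[
    [[0,0,-5],[0,0,0]],
    [[0,0,-15],[0,0,0]],
    [[0,0,-25],[0,0,0]],
    [[0,0,-25],[0,0,0]],
    [[0,0,-25],[0,0,0]],
    [[0,0,-10],[0,0,0]],
    [[-5.1,-13.4,0],[0,0,0]],
    [[-10.1,-26.8,0],[0,0,0]],
    [[-10.1,-26.8,0],[0,0,0]],
    [[-10.1,-26.8,0],[0,0,0]],
    [[-10.1,-26.8,0],[0,0,0]],
    [[-10.1,-26.8,0],[0,0,0]],
    [[-10.1,-26.8,0],[0,0,0]],
    [[-10.1,-26.8,0],[0,0,0]],
    [[-10.1,-26.8,0],[0,0,0]],
    [[-10.1,-26.8,0],[0,0,0]],
    [[-5,-13.4,0],[0,0,0]],
    [[0,0,0],[0,0,0]],
  ],
)

```text
time_s: 12.8
eef_pos: [538.8, 4.1, 117.6]
ee_rot: [-0.0, 0.966, -0.257, -0.001]
force: [-0.6, 0.1, -1.4]
grip_width: 0.344
```

Call:
play_rows(
  motion=[
    [[0,0,0],[0,0,3.1]],
    [[0,0,0],[0,0,6]],
    [[0,0,0],[0,0,6]],
    [[0,0,0],[0,0,6]],
    [[0,0,0],[0,0,6]],
    [[0,0,0],[0,0,6]],
    [[0,0,0],[0,0,6]],
    [[0,0,0],[0,0,6]],
    [[0,0,0],[0,0,6]],
    [[0,0,0],[0,0,6]],
    [[0,0,0],[0,0,3]],
    [[0,0,0],[0,0,0]],
    [[0,0,0],[0,0,0]],
  ],
)

```text
time_s: 13.88
eef_pos: [539.0, 0.4, 118.2]
ee_rot: [0.0, 0.707, -0.707, -0.001]
force: [0.6, -0.0, 0.4]
grip_width: 0.343
```

Run:
```python
from st import *
s,M=st();p=np.array(s['eef_pos'])
print('to pre',(M.T@(np.array([540,.5,61.9])-p)).round(1))
im=cv2.cvtColor(ctrl.capture('side'),cv2.COLOR_RGB2BGR);cv2.imwrite('pics/side3.png',im)
q=p+M@[0,-31.7,-18.1];print(q)
u=proj('side',q)+[0,1.6];x,y=np.round(u).astype(int)
a=cv2.resize(im[y-60:y+30,x-75:x+45],(800,600),interpolation=cv2.INTER_CUBIC)
for dx,dy in[(45,15),(45,-15),(-45,-15),(-45,15),(0,0)]:
    w=proj('side',q+M@[-dy if 0 else dy,-dx,-3])+[0,1.6];w=((w-[x-75,y-60]+.5)*6.667).astype(int);cv2.drawMarker(a,tuple(int(i) for i in w),(255,0,255),0,14,1)
cv2.imwrite('pics/side3c.png',a)
t=cv2.cvtColor(ctrl.capture('top'),cv2.COLOR_RGB2BGR);cv2.imwrite('pics/top3.png',t)
```

```text
t 13.88 pos [5.390e+02 4.000e-01 1.182e+02] xhead -89.98 zax [-0.001  0.    -1.   ] F [ 0.6 -0.   0.4] g 29.3
to pre [-0.  -1.  56.3]
[5.70757982e+02 4.53637737e-01 1.36265079e+02]
```

View pics/side3c.png

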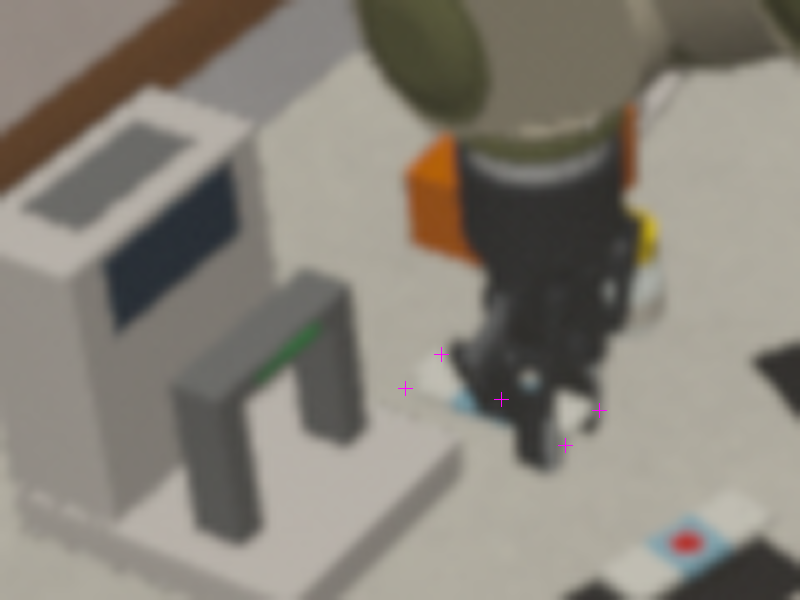

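Call:
play_rows(
  motion=[
    [[0,0,15],[0,0,0]],
    [[0,0,20],[0,0,0]],
    [[0,0,15],[0,0,0]],
    [[0,0,6.3],[0,0,0]],
    [[0,-10,0],[0,0,0]],
    [[0,-10,0],[0,0,0]],
    [[0,0,0],[0,0,0]],
    [[0,0,0],[0,0,0]],
  ],
)

```text
time_s: 14.65
eef_pos: [559.6, 0.6, 62.8]
ee_rot: [0.0, -0.707, 0.707, -0.0]
force: [0.2, -0.1, -0.4]
grip_width: 0.341
```

Run:
```python
from st import *
s,M=st();p=np.array(s['eef_pos'])
im=np.mean([ctrl.capture('side').astype(float) for _ in range(8)],0).astype(np.uint8)
im=cv2.cvtColor(im,cv2.COLOR_RGB2BGR);cv2.imwrite('pics/side4.png',im)
q=p+M@[0,-31.7,-18.1];print(q)
o=np.array([0,1.6])
u=proj('side',q)+o;x,y=np.round(u).astype(int);F=16
a=cv2.resize(im[y-18:y+19,x-25:x+25],None,fx=F,fy=F,interpolation=cv2.INTER_CUBIC)
for h,col in((-3,(255,0,255)),(3,(0,255,255))):
    P=[(proj('side',q+M@[dy,-dx,h])+o-[x-25,y-18]+.5)*F for dx,dy in[(45,15),(45,-15),(-45,-15),(-45,15)]]
    cv2.polylines(a,[np.array(P,np.int32)],True,col,1)
cv2.imwrite('pics/side4c.png',a)
```

```text
t 14.65 pos [559.6   0.6  62.8] xhead -90.03 zax [ 0. -0. -1.] F [ 0.2 -0.1 -0.4] g 29.1
[591.26637299   0.59995215  80.93100297]
```

View pics/side4c.png

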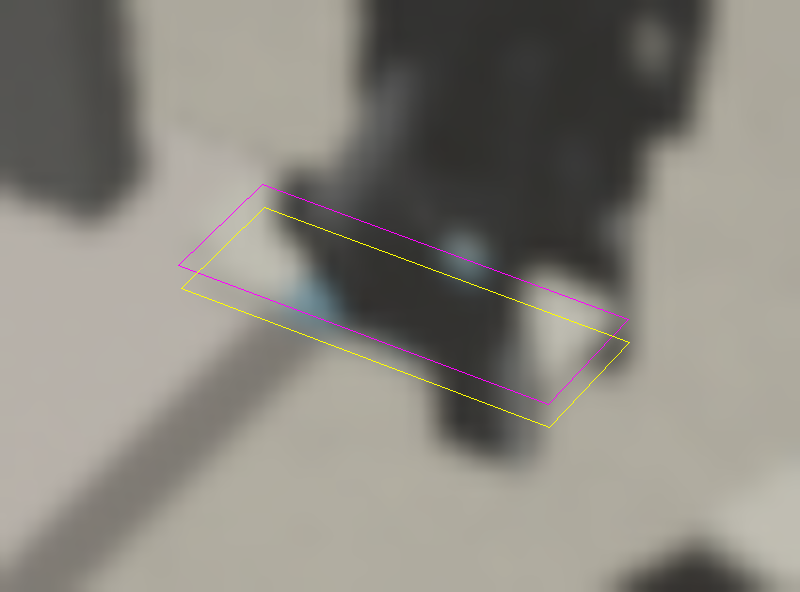

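Run:
```python
from st import *
s,M=st();p=np.array(s['eef_pos'])
q=p+M@[0,-31.7,-18.1];o=np.array([0,1.6])
out=[]
for src in ('side3','side4'):
    im=cv2.imread(f'pics/{src}.png')
    qq=q if src=='side4' else np.array([570.76,.45,136.27])
    u=proj('side',qq+M@[0,-20,0])+o;x,y=np.round(u).astype(int);F=16
    a=im[y-15:y+15,x-12:x+13].astype(float);a=np.clip((a-130)*3.2,0,255).astype(np.uint8)
    a=cv2.resize(a,None,fx=F,fy=F,interpolation=cv2.INTER_CUBIC)
    for h,col in((-3,(255,0,255)),(3,(0,200,0))):
        P=[(proj('side',qq+M@[dy,-dx,h])+o-[x-12,y-15]+.5)*F for dx,dy in[(45,15),(45,-15),(-45,-15),(-45,15)]]
        cv2.polylines(a,[np.array(P,np.int32)],True,col,1)
    out.append(a)
cv2.imwrite('pics/lab.png',np.hstack(out))
```

```text
t 15.05 pos [559.4   0.6  62.8] xhead -90.06 zax [ 0. -0. -1.] F [ 0.2 -0.2  0.4] g 29.3
```

View pics/lab.png

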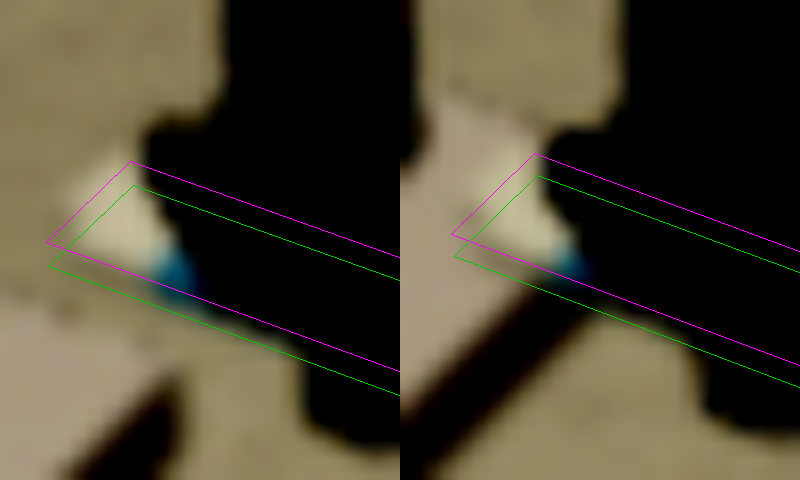

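The outline matches the held slide to about half a pixel, so it is level, and the notch shows at the near (+y) corner. Next I'll refit the reader with the side-camera bias (+1.6 px rows) removed, to cross-check the gate position.

Run:
```python
from st import *
from scipy.optimize import least_squares
T=[((88,500),(-60,75,30)),((358,498),(-60,-75,30)),((105,312),(15,55,125)),((322,312),(15,-55,125)),((105,372),(-15,55,125)),((322,372),(-15,-55,125)),((48,58),(120,75,190)),((360,58),(120,-75,190)),((363,193),(50,-75,190)),((50,195),(50,75,190))]
S=[((597,228),(15,55,125)),((630,238),(-15,55,125)),((712,160),(-15,-55,125)),((683,150),(15,-55,125)),((675,372),(-60,75,30)),((785,265),(-60,-75,30)),((455,130),(120,75,190)),((527,155),(50,75,190)),((580,30),(120,-75,190)),((648,57),(50,-75,190))]
tp=[('top',((u+.5)/6.143-.5+215,(v+.5)/6.143-.5+70),X) for (u,v),X in T]
sp=[('side',((u-430+.5)/4.353-.5+140,(v+.5)/4.353-.5+120-1.6),X) for (u,v),X in S]
def res(q,pts):
    c,s=np.cos(q[2]),np.sin(q[2]);o=[]
    for cam,uv,X in pts: o.extend(proj(cam,[q[0]+c*X[0]-s*X[1],q[1]+s*X[0]+c*X[1],X[2]])-uv)
    return np.array(o)
for n,p in(('top',tp),('side',sp),('both',tp+sp)):
    r=least_squares(res,[650,0,0],args=(p,),x_scale=[10,10,.1],loss='soft_l1');print(n,r.x[:2].round(1),np.degrees(r.x[2]).round(2))
q=r.x;s,M=st();p=np.array(s['eef_pos'])
print((M.T@(np.array([q[0]-64.7,q[1],61.9])-p)).round(1))
```

```text
top [712.4   0. ] -0.2
side [711.   1.] 0.08
both [7.12e+02 2.00e-01] -0.08
t 15.05 pos [559.4   0.6  62.8] xhead -90.06 zax [ 0. -0. -1.] F [ 0.2 -0.2  0.4] g 29.3
[  0.4 -87.9   0.9]
```

Call:
play_rows(
  motion=[
    [[0.4,-6,0.8],[0,0,0]],
    [[0,-12,0],[0,0,0]],
    [[0,-12,0],[0,0,0]],
    [[0,-12,0],[0,0,0]],
    [[0,-12,0],[0,0,0]],
    [[0,-10,0],[0,0,0]],
    [[0,-10,0],[0,0,0]],
    [[0,-8,0],[0,0,0]],
    [[0,-4,0],[0,0,0]],
    [[0,-2,0],[0,0,0]],
    [[0,0,0],[0,0,0]],
    [[0,0,0],[0,0,0]],
    [[0,0,0],[0,0,0]],
  ],
)

```text
time_s: 16.13
eef_pos: [647.3, 0.2, 61.9]
ee_rot: [-0.0, -0.707, 0.707, 0.0]
force: [-0.0, -0.3, 0.1]
grip_width: 0.336
```

Run:
```python
from st import *
s,M=st();p=np.array(s['eef_pos'])
print((M.T@(np.array([712-64.7,.2,61.9])-p)).round(1))
im=cv2.cvtColor(ctrl.capture('side'),cv2.COLOR_RGB2BGR)
a=im[120:240,130:250].copy();a=cv2.resize(a,(590,590),interpolation=cv2.INTER_CUBIC)
F=590/120
def dr(P,col):cv2.polylines(a,[np.array([(proj('side',X)+[0,1.6]-[130,120]+.5)*F for X in P],np.int32)],True,col,1)
q=p+M@[0,-31.7,-18.1]
dr([q+M@[dy,-dx,-3] for dx,dy in[(45,15),(45,-15),(-45,-15),(-45,15)]],(255,0,255))
dr([(697,y,z) for y,z in((35,30),(35,111),(-35,111),(-35,30))],(0,255,255))
cv2.imwrite('pics/fin.png',a)
```

```text
t 16.13 pos [6.473e+02 2.000e-01 6.190e+01] xhead -90.06 zax [-0.  0. -1.] F [-0.  -0.3  0.1] g 28.7
[-0. -0.  0.]
```

View pics/fin.png

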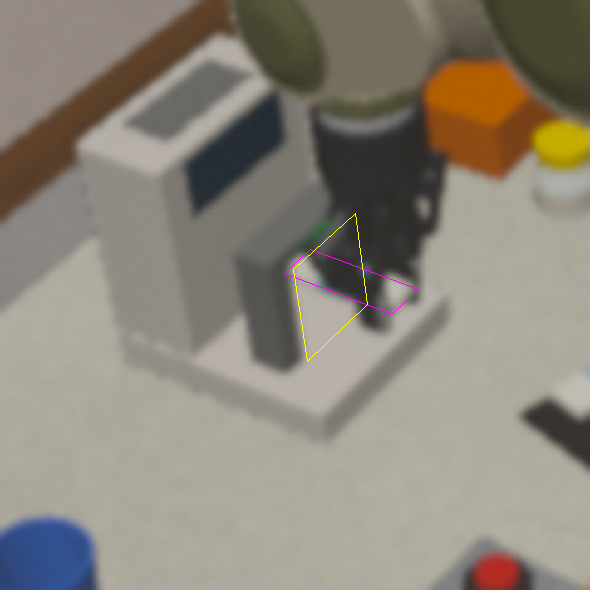

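The label end sits inside the gate, framed centrally. The slide is held, the force is about 0, and the gripper is clear of the arch. Handing in.

```bash
python3 -c "
from st import *
ctrl.finish_job();st()"
```

```text
the job is handed in; nothing more can be done
the job is handed in; nothing more can be done
```

The job is handed in, with the notched slide held in the white reader's gate; the simulator gives no verdict.

**Keys:** I pressed red, then green, then blue, one at a time. Each was pushed to its end stop, with 14–25 N at the bottom against the 5 N spring. Red showed its spring force fading as it came back up. I did not check the release of the others separately. I passed over yellow without touching it.

**Slide:** I gripped the notched slide by its plain end, at a measured opening of about 29 mm for its 30 mm width, and brought it in from the front.

**Last checks:**
- **Position:** the tool was within 0.1 mm of the target for the label in the gate centre. That target itself is good to about 2 mm.
- **Heading:** square to the reader within about 0.3°.
- **Contact:** the outside force read about 0 N, so nothing was touching the reader.
- **Level:** judged from the camera outline only, to about 1°.
- **Time:** about 16 s of the 62 s allowed.

**Disagreement:** the side camera showed everything about 1.6 pixels off. Uncorrected, its gate position was 7–8 mm from the top camera's. With that offset removed, using the known fingertip position, the two agreed to about 1.5 mm. In the final position only the side camera could see the slide, because the arm blocks the top one.

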